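# Close the sample tub with its press-on lid

### The job

The clear tub of sample vials is ready to be stored: take its loose blue lid off the sloped rest, set it on the tub and press it down until it is seated level, flush on the grey rim all round. Leave the two vials, the carton and the battery on the worktop where they stand, and let go of the lid.

Things in the scene. Friction and masses are not known exactly. Their poses are not given: they have to be found in the camera images.
- tub: round clear tub with three vials in it, fixed to the worktop by a 124 mm square foot plate; origin at the centre of its underside, z up. Grey rim: 124 mm outside diameter, 4.5 mm wide, its flat top 75 mm above the origin. Inside the rim runs an orange seal in four quarter pieces, 100 mm inside and 112 mm outside diameter
- tub_rim (a point): centre of the tub's mouth at the height of the grey rim's top, z up. At the start the orange seal stands 6 mm proud of this height; it gives way stiffly (about 2.5 N for each quarter, 10 N in all) and stays down where it is pressed
- lid: loose round lid, about 90 g; origin at the centre of the plug's underside, z along its axis towards the knob. White plug, 95 mm diameter, chamfered, from 0 to 10 mm; blue disc, 124 mm diameter, from 10 to 15 mm; round white knob, 28 mm diameter, from 15 to 47 mm. At the start its plug lies on the sloped rest
- lid_seat (a point): on the lid's axis at the underside of the blue disc (10 mm from the lid's origin); it coincides with tub_rim when the lid is fully seated
- lid_knob (a point): centre of the top of the lid's knob (47 mm from the lid's origin)
- lid_rest: fixed wooden lid rest, 132 x 118 mm, origin under its centre; its board slopes at 33 degrees, rising towards the rest's +x, so the lid's axis leans 33 degrees towards its -x (roughly at the robot). Board centre 54 mm above the origin; two steel pegs, 10 mm diameter, 20 mm tall, square to the board, hold the lid's lower edge
- vial_mid: bystander: vial with blue cap, 36 mm diameter, 65 mm tall, standing; origin under its centre
- vial_front: bystander: vial with blue cap, 31 mm diameter, 62 mm tall, standing; origin under its centre
- carton: bystander: small pale blue carton, 50 x 34 mm, 80 mm tall, standing; origin under its centre
- cell: bystander: red and white battery, 15 x 50 x 15 mm, lying; origin under its centre
Not all that is in view belongs to the job. There is more than one size of the lid; the one meant has the size given above.

How it is judged:
At the end, for the whole second after the job is handed in: the lid lies at rest on the tub, knob up, centred within 6 mm, its disc pressed down to within 2 mm of the grey rim and level within 2 degrees; the bystanders are where they stood (horizontal distance between lid_seat and tub_rim below 0.006 m and z of lid_seat in the frame of tub_rim between -0.003 and 0.002 m and angle between lid's own z axis and vertical below 0.035 rad and linear speed of lid below 0.02 m/s); the robot touches nothing.
It fails at once if a bystander vial, the carton or the battery is moved by more than 30 mm (distance of any of vial_mid, vial_front, carton, cell from where it was at the start of the episode above 0.03 m).
It fails at once if a bystander vial or the carton is tipped by more than 30 degrees (angle between any of vial_mid, vial_front, carton's own z axis and vertical above 0.52 rad).
It also fails if it takes over 51 s, if anything falls off the work surface, if the arm or the gripper's body presses on something with over 40 N, if the wrist force passes 120 N, or if a joint passes its speed limit or range.

### The arm

A 6-joint arm with a two-finger parallel gripper is mounted at the origin on a cart in front of the work surface, level with it; the furniture and walls round the work are solid. World frame = base frame: x ahead of the robot, y to its left, z up, the work surface at z = 0. Lengths are in m, angles in rad, forces in N, time in s.
With the tool pointing down it reaches from about 0.275 to 0.825 m from the base axis. Payload 4.9 kg.
Tool frame: the origin (TCP) lies midway between the tips of the shut fingers; the grasp point (between the pads) lies 19 mm behind it (grip_point_offset is the distance from the TCP to the grasp point, in m); z points along the fingers, y is the line along which they close (so a half turn about z gives the same grasp; the last joint's range is limited). The gripper opens to 85 mm and grips with 20 to 120 N. Pads are 22 mm wide; open, the fingers measure 114 mm over their backs; the gripper's body (76 mm by 85 mm) begins 54 mm behind the grasp point. The pads swing forward as they close: fully open they stand 13 mm farther back than shut.
Start: joints at [1.15, 0.326, -0.193, 1.052, 0, 1.437], TCP at [0.156, 0.528, 0.231] pointing down, gripper open.
Joint ranges: [-2.65, 2.65], [-0.97, 1.79], [-1.3, 1.35], [-1.93, 2.1], [-1.47, 1.37], [-3.14, 3.14]. Speed limits (rad/s): [2.57, 2.57, 3.14, 3.14, 3.14, 3.14].

### API

Orientations are given as a rotation vector (axis times angle).
In Python, from cell import * gives the robot as it stands. Calls block until the motion is done:
- movep(position, orientation): joint-space move of the TCP to a pose.
- move_l(position, velocity=0.15, rot=None, until_force=None): straight line of the TCP; rot=None keeps the orientation; velocity is the mean speed in m/s. With until_force (N) it stops when the force on the tool has changed by that much, and returns True; else False.
- set_joints(angles): joint-space move.
- let_go() and grab(newtons=None): open the fingers fully, or close them until they stop; newtons is the grip in N (None keeps the last).
- sleep(seconds).
- ik(position, orientation): joint angles nearest the present ones, or None.
- get_state(): the state.
- grab_frame(name): name is "side" or "top"; returns a dict with "img" (384x512x3 uint8, red, green, blue), "fx", "fy", "cx", "cy" (pixels), "k1" (the pictures are not rectified: a ray, as slopes to the right and down, at radius r is drawn at 1 + k1 r^2 times it, then the intrinsics apply), "cam_to_world" (4x4, takes a point from camera to world coordinates). Camera axes: x right, y down, z forward; pixel columns grow to the right and rows downward; lengths in m; the calibration is good to about 2 mm. A picture is of the moment at which its call begins. There is no depth.
A pose or a line that the arm cannot do raises MotionError and nothing moves.
- sign_off(): hands the job in; it is judged then, once.
Trained networks look in the newest picture that a camera, given by its name, has taken for a name from the list of things; names that differ only in an ending like _2 or _b are one class to them, and where a whole thing is asked for, a point or a joint stands for the part that bears it (a point fixed in the world has none). Each returns a list of dicts, best first, with "score" (0 to 1); they miss things now and then, are a little off and sometimes report something else, mostly with a low value. They report only what shows in the picture. A call takes as long as a camera call. They do not tell look-alikes from the thing itself.
- spot_in(camera, name): "centre" ([column, row] in pixels, amid what is visible of it).
- silhouettes(camera, name): "mask" (384x512 bool, what is visible of it) and "centre" ([column, row] in pixels, amid what is visible of it).
- tip_of(camera, name): "centre" ([column, row] in pixels: a listed point, or the origin of a listed thing).
The state is a dict: "clock": time; "q": joint angles; "joint_velocities": joint speeds; "tau": joint torques, N m; "position": TCP position; "eef_rot": TCP orientation; "contact_force": force on the tool from outside, world axes, zero at the start; "wrist_torque": the same for the moment, N m; "finger_gap": opening from 0.0 (shut) to 1.0 (fully open); "grasp_force": force on a finger pad.
Only numpy, scipy, OpenCV 4.12 (cv2) and the standard library are available. Lean on these libraries where they do the work, as an engineer would, in place of code of your own. Each camera call takes 0.05 s, during which the arm holds its last target. There are 200 camera calls.

## Working session

There is one attempt and no reset: what is moved stays moved. The work goes in short steps, each a Python script; the robot and the scene stay as the last script left them, time stands still between calls to the robot, and variables do not carry over. Pictures are saved under pics/ and viewed, at most 10 in all, crops included, and the job is handed in when it is done.

```bash
mkdir -p pics
python3 - <<'E'
from cell import *
import cv2,numpy as np
for c in ["side","top"]:
    f=grab_frame(c); cv2.imwrite(f"pics/{c}0.png",f["img"][:,:,::-1])
    print(c,f["fx"],f["fy"],f["cx"],f["cy"],f["k1"],np.round(f["cam_to_world"],3).tolist())
    for n in ["tub","lid","lid_rest","vial_mid","vial_front","carton","cell"]:
        print(n,[(np.round(d["centre"]),round(d["score"],2)) for d in spot_in(c,n)][:4])
    for n in ["tub_rim","lid_seat","lid_knob","lid","lid_rest","tub"]:
        print("tip",n,[(np.round(d["centre"],1),round(d["score"],2)) for d in tip_of(c,n)][:4])
print(get_state())
E
```

```text
side 374.12310166411226 374.12310166411226 256.9149456418292 189.37218484932603 0.037236423025219526 [[-0.8, -0.358, 0.482, 0.18], [-0.6, 0.478, -0.642, 0.441], [-0.001, -0.802, -0.597, 0.593], [0.0, 0.0, 0.0, 1.0]]
tub [(array([177., 263.]), 0.8), (array([267., 176.]), 0.16)]
lid [(array([366., 191.]), 0.92), (array([267., 176.]), 0.85), (array([238., 224.]), 0.31)]
lid_rest [(array([257., 195.]), 0.58)]
vial_mid [(array([238., 222.]), 0.84), (array([256., 195.]), 0.16)]
vial_front [(array([290., 276.]), 0.64)]
carton [(array([172., 202.]), 0.69)]
cell [(array([362., 231.]), 0.7), (array([290., 280.]), 0.33)]
tip tub_rim [(array([181.3, 242.7]), 0.83)]
tip lid_seat [(array([366.1, 193.7]), 0.89), (array([265. , 174.5]), 0.69)]
tip lid_knob [(array([368. , 175.9]), 0.95), (array([270.4, 168.8]), 0.59)]
tip lid [(array([362.7, 196.8]), 0.76), (array([264.9, 176.4]), 0.63)]
tip lid_rest [(array([265.6, 192.3]), 0.57)]
tip tub [(array([184.7, 270.1]), 0.89), (array([362.2, 229.9]), 0.33)]
top 450.20391025751485 450.20391025751485 255.25831412026602 184.21492646324015 -0.1260359016584772
[... 800 characters left out ...]
.4, 'q': array([ 1.14980010e+00,  3.26207608e-01, -1.92608613e-01,  1.05205093e+00,
       -1.47236269e-05,  1.43662207e+00]), 'joint_velocities': array([-2.05663735e-04, -1.42634002e-03, -7.42516906e-04,  2.20710437e-05,
        3.34683878e-04,  1.62940265e-03]), 'tau': array([-3.41882278e-04, -4.43321621e+01,  2.62753308e+01,  1.24305065e-03,
       -1.14548284e-04, -1.90107198e-05]), 'position': array([0.15557351, 0.52752775, 0.23127341]), 'eef_rot': array([-4.48995395e-01, -3.10933667e+00,  1.13325911e-04]), 'contact_force': array([-0.25836746,  0.07999589,  0.08996714]), 'wrist_torque': array([-0.03241567,  0.01218637,  0.01655978]), 'grasp_force': 0.0, 'finger_gap': 1.0009510365476868}
```

View pics/side0.png

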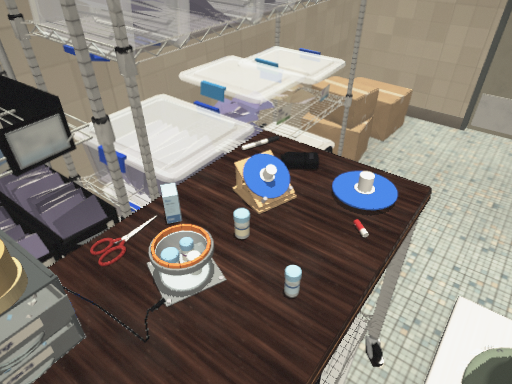

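View pics/top0.png

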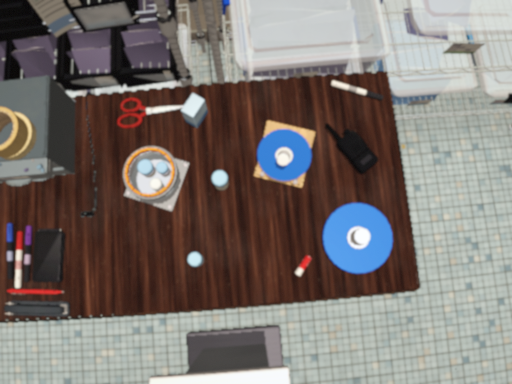

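The side picture shows the tub at (180,255), the lid on the wooden rest at (267,176), and the larger look-alike lying flat at (366,190). The top picture shows them at (155,173), (284,155) and (358,238). The vials, carton and battery match what the networks reported. Next I fit the lid and tub models to the colour outlines from both cameras.

```bash
cat > h.py <<'E'
from cell import *
import cv2,numpy as np
from scipy.optimize import least_squares
from scipy.spatial.transform import Rotation as R
def proj(f,P):
    T=np.linalg.inv(f["cam_to_world"]); p=np.atleast_2d(P)@T[:3,:3].T+T[:3,3]
    s=p[:,:2]/p[:,2:]; s=s*(1+f["k1"]*(s**2).sum(1,keepdims=True))
    return s*[f["fx"],f["fy"]]+[f["cx"],f["cy"]]
def ray(f,uv):
    K=np.array([[f["fx"],0,f["cx"]],[0,f["fy"],f["cy"]],[0,0,1.]])
    s=cv2.undistortPoints(np.array([[uv]],float),K,np.array([f["k1"],0,0,0.]))[0,0]
    M=np.array(f["cam_to_world"]); d=M[:3,:3]@[s[0],s[1],1]; return M[:3,3],d
def onplane(f,uv,z):
    o,d=ray(f,uv); return o+d*(z-o[2])/d[2]
A=np.linspace(0,2*np.pi,73)[:-1]; D=np.c_[np.cos(A),np.sin(A)]
def sup(p): return (p@D.T).max(0)
def circ(r,z): return np.c_[r*D,np.full(len(D),z)]
def blob(f,kind,near):
    h=cv2.cvtColor(f["img"],cv2.COLOR_RGB2HSV).astype(int); H,S,V=h[...,0],h[...,1],h[...,2]
    m=((H>100)&(H<125)&(S>150)&(V>60)) if kind=="blue" else ((H>4)&(H<20)&(S>110)&(V>90))
    n,l,st,c=cv2.connectedComponentsWithStats(m.astype(np.uint8),connectivity=8)
    yy,xx=np.nonzero(m if kind!="blue" else np.isin(l,[i for i in range(1,n) if st[i,4]>20]))
    p=np.c_[xx,yy].astype(float); return p[np.hypot(*(p-near).T)<45]
def fit(fs,kind,near,model,x0,mask=None):
    T=[sup(blob(f,kind,n)) for f,n in zip(fs,near)]
    fun=lambda x:np.concatenate([sup(proj(f,model(x)))-t-.5 for f,t in zip(fs,T)])
    return least_squares(fun,x0,loss="soft_l1",f_scale=.5,x_scale=[.01,.01,.01,.1,.1][:len(x0)])
def lidT(x): # x,y,z of origin, yaw of rest, tilt
    return R.from_euler("ZY",[x[3],-x[4]]).as_matrix()
def lidmodel(x): return np.r_[circ(.062,.015),circ(.062,.010)]@lidT(x).T+x[:3]
def tubmodel(x): return np.r_[circ(.056,.081),circ(.056,.0755)]+[x[0],x[1],0]
E
python3 - <<'E'
from h import *
fs=[grab_frame(c) for c in("side","top")]
g=onplane(fs[1],(284,155),.07); print(g)
t=onplane(fs[1],(152,173),.08); print(t)
best=min((fit(fs,"blue",[(267,176),(284,155)],lidmodel,[g[0],g[1],.06,y,.576]) for y in (-.6,0,.6)),key=lambda r:r.cost)
print("lid",best.x.round(4),best.cost,np.sqrt((best.fun**2).mean()))
x=best.x; r2=least_squares(lambda p:fit.__call__ and 0,[0]) if 0 else None
for i in (0,1):
    r=fit(fs[i:i+1],"blue",[[(267,176),(284,155)][i]],lambda p:lidmodel([p[0],p[1],x[2],p[2],.576]),[x[0],x[1],x[3]]); print(i,r.x.round(4),np.sqrt((r.fun**2).mean()))
r=fit(fs,"or",[(181,243),(151,173)],tubmodel,t[:2]); print("tub",r.x.round(4),np.sqrt((r.fun**2).mean()))
for i in(0,1):
    r1=fit(fs[i:i+1],"or",[[(181,243),(151,173)][i]],tubmodel,t[:2]); print(i,r1.x.round(4),np.sqrt((r1.fun**2).mean()))
# triangulated knob
uv=[(270.4,168.8),(281.3,158.7)]
kp=least_squares(lambda P:np.concatenate([proj(f,P)[0]-u for f,u in zip(fs,uv)]),[g[0],g[1],.1]); print("knob net",kp.x,kp.fun, "model",lidT(x)@[0,0,.047]+x[:3])
for n,s,tt,z in(("vm",(238,222),(220,182),.033),("vf",(290,278),(195,260),.031),("carton",(172,202),(193,110),.04),("cell",(362,228),(303,266),.007)):
    print(n,onplane(fs[0],s,z).round(3),onplane(fs[1],tt,z).round(3))
for f,c,n in((fs[0],"s",0),(fs[1],"t",1)):
    im=f["img"][:,:,::-1].copy()
    for p in np.r_[proj(f,lidmodel(x)),proj(f,tubmodel(r.x)),proj(f,np.r_[circ(.014,.047),circ(.014,.015)]@lidT(x).T+x[:3])]: cv2.circle(im,tuple(int(v) for v in p.round()),0,(0,255,0),-1)
    u=[(90,130),(110,100)][n]; w=im[u[1]:u[1]+180,u[0]:u[0]+220]; w=cv2.resize(w,None,fx=1.8,fy=3,interpolation=0) if 0 else cv2.resize(w,None,fx=3,fy=3,interpolation=0)
    cv2.imwrite(f"pics/fit_{c}.png",w)
E
```

```text
[ 0.62419933 -0.18954878  0.07      ]
[0.60501697 0.10992245 0.08      ]
lid [ 0.6315 -0.1918  0.0553 -0.2513  0.6746] 25.868913618541804 0.7738654743351867
0 [ 0.6288 -0.1908 -0.2543] 0.4786430052734897
1 [ 0.6317 -0.1913 -0.3101] 0.9912918097230193
tub [0.5937 0.1143] 12.362130457857736
0 [0.5965 0.1155] 12.813894011292014
1 [0.5726 0.1003] 12.960324938278118
knob net [ 0.60849764 -0.18137074  0.0932726 ] [-0.75433529 -0.19528757  0.37112364  0.60991659] model [ 0.60304012 -0.18451501  0.09199907]
vm [ 0.592 -0.037  0.033] [ 0.582 -0.038  0.033]
vf [0.413 0.026 0.031] [0.407 0.031 0.031]
carton [0.756 0.007 0.04 ] [0.762 0.014 0.04 ]
cell [ 0.37  -0.214  0.007] [ 0.374 -0.214  0.007]
```

View pics/fit_s.png

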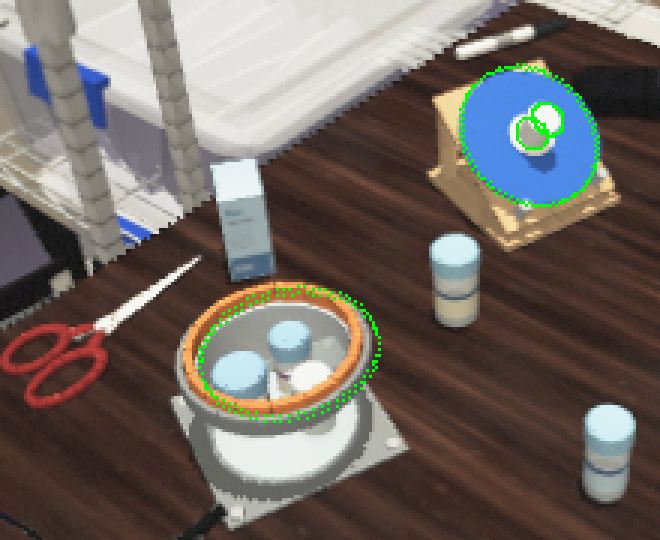

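The lid model matches the lid's outline and knob well. The tub outline was pulled off by wood pixels, so I'll tighten the orange mask, refit, and plan the grasp.

```bash
sed -i 's/(H>4)&(H<20)&(S>110)&(V>90)/(H>6)\&(H<18)\&(S>130)\&(V>150)/; s/if st\[i,4\]>20/if st[i,4]>20/; s/p\[np.hypot(\*(p-near).T)<45\]/p[np.hypot(*(p-near).T)<(45 if kind=="blue" else 38)]/' h.py
python3 - <<'E'
from h import *
fs=[grab_frame(c) for c in("side","top")]
N=[(181,245),(151,173)]; t=[.6,.115]
for i in ([0,1],[0],[1]):
    r1=fit([fs[k] for k in i],"or",[N[k] for k in i],tubmodel,t); print(i,r1.x.round(4),np.sqrt((r1.fun**2).mean()))
    if len(i)==2: tx=r1.x
r=fit(fs,"blue",[(267,176),(284,155)],lambda p:lidmodel([*p,.576]),[.63,-.19,.055,-.27]); print("lid33",r.x.round(4),np.sqrt((r.fun**2).mean()))
x=[*r.x,.576]; ims=[]
for f,n in((fs[0],0),(fs[1],1)):
    im=f["img"][:,:,::-1].copy(); im=cv2.resize(im,None,fx=3,fy=3,interpolation=0)
    for p in np.r_[proj(f,lidmodel(x)),proj(f,tubmodel(tx)),proj(f,np.r_[circ(.014,.047),circ(.014,.015)]@lidT(x).T+x[:3])]: cv2.circle(im,tuple(int(v) for v in (p*3+1).round()),1,(0,255,0),-1)
    u=[(130,140),(110,110)][n]; ims.append(im[u[1]*3:u[1]*3+[400,290][n],u[0]*3:u[0]*3+[600,640][n]])
cv2.imwrite("pics/f2.png",np.vstack([cv2.copyMakeBorder(ims[0][:300],0,0,0,40,0),ims[1]]))
# reachability of tilted grasp
yaw,th=x[3],.576
M=lidT(x); k=M@[0,0,.047]+np.array(x[:3]); print("knob top",k)
q0=get_state()["q"]
for a in np.linspace(0,np.pi*2,9)[:-1]:
    for tilt in(.576,.3,0):
        L=lidT([0,0,0,yaw,tilt]); O=L@R.from_euler("xz",[np.pi,a]).as_matrix(); rv=R.from_matrix(O).as_rotvec()
        c=M@[0,0,.032]+np.array(x[:3])+O@[0,0,.019]
        q=[ik(c-O[:,2]*b,rv) for b in(0,.08)]
        print(round(a,2),tilt,[None if v is None else np.round(v,2) for v in q])
E
```

```text
[0, 1] [0.6081 0.1165] 0.6458151560095088
[0] [0.6057 0.1175] 0.5458825117161056
[1] [0.6091 0.1165] 0.17244725572936329
lid33 [ 0.6303 -0.1914  0.0543 -0.2594] 0.8825168112927727
knob top [ 0.6055364  -0.18483666  0.09367853]
0.0 0.576 [array([-0.46,  0.43, -0.79, -0.22,  0.11,  2.97]), array([-0.48,  0.24, -0.83, -0.06,  0.12,  2.96])]
0.0 0.3 [array([-0.43,  0.48, -0.5 ,  0.29,  0.05,  2.97]), array([-0.44,  0.34, -0.48,  0.45,  0.05,  2.97])]
0.0 0 [array([-0.41,  0.64, -0.15,  0.79,  0.  ,  2.99]), array([-0.41,  0.56, -0.06,  0.95,  0.  ,  2.99])]
0.79 0.576 [array([-0.46,  0.43, -0.79, -0.22,  0.11,  2.19]), array([-0.48,  0.24, -0.83, -0.06,  0.12,  2.17])]
0.79 0.3 [array([-0.43,  0.48, -0.5 ,  0.29,  0.05,  2.19]), array([-0.44,  0.34, -0.48,  0.45,  0.05,  2.18])]
0.79 0 [array([-0.41,  0.64, -0.15,  0.79,  0.  ,  2.2 ]), array([-0.41,  0.56, -0.06,  0.95,  0.  ,  2.2 ])]
1.57 0.576 [array([-0.46,  0.43, -0.79, -0.22,  0.11,  1.4 ]), array([-0.48,  0.24, -0.83, -0.06,  0.12,  1.39])]
1.57 0.3 [array([-0.43,  0.48, -0.5 ,  0.29,  0.05,  1.4 ]), array([-0.44,  0.34, -0.48,  
[... 1108 characters left out ...]
, -0.06,  0.95,  0.  , -0.94])]
4.71 0.576 [array([-0.46,  0.43, -0.79, -0.22,  0.11, -1.74]), array([-0.48,  0.24, -0.83, -0.06,  0.12, -1.76])]
4.71 0.3 [array([-0.43,  0.48, -0.5 ,  0.29,  0.05, -1.74]), array([-0.44,  0.34, -0.48,  0.45,  0.05, -1.74])]
4.71 0 [array([-0.41,  0.64, -0.15,  0.79, -0.  , -1.72]), array([-0.41,  0.56, -0.06,  0.95, -0.  , -1.72])]
5.5 0.576 [array([-0.46,  0.43, -0.79, -0.22,  0.11, -2.52]), array([-0.48,  0.24, -0.83, -0.06,  0.12, -2.54])]
5.5 0.3 [array([-0.43,  0.48, -0.5 ,  0.29,  0.05, -2.52]), array([-0.44,  0.34, -0.48,  0.45,  0.05, -2.53])]
5.5 0 [array([-0.41,  0.64, -0.15,  0.79,  0.  , -2.51]), array([-0.41,  0.56, -0.06,  0.95,  0.  , -2.51])]
```

View pics/f2.png

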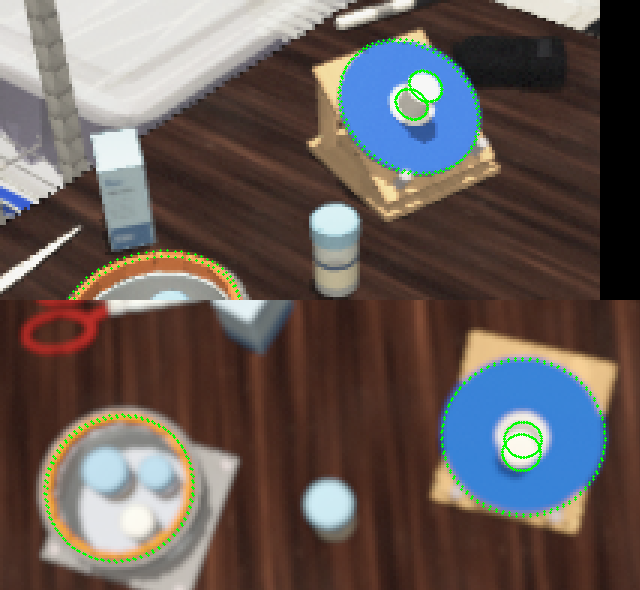

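Tub is at about (0.608, 0.117) and the lid's origin at about (0.630, -0.191, 0.054), tilted 33°; both overlays now lie on the outlines. Next: approach along the lid's axis and grasp the knob.

Run:
```python
from h import *
x=[.6303,-.1914,.0543,-.2594,.576]
M=lidT(x); O=M@R.from_euler("xz",[np.pi,np.pi]).as_matrix(); rv=R.from_matrix(O).as_rotvec()
g=M@[0,0,.039]+np.array(x[:3])+O@[0,0,.019]
down=R.from_matrix(R.from_euler("Z",x[3]).as_matrix()@R.from_euler("xz",[np.pi,np.pi]).as_matrix()).as_rotvec()
s=get_state()
move_l([.125,.42,.30],velocity=.2)
q=ik([.42,-.12,.30],down); print(q); set_joints(q)
movep(g-O[:,2]*.09,rv); print(get_state()["clock"])
hit=move_l(g,velocity=.06,until_force=5); st=get_state(); print("hit",hit,st["position"]-g,st["contact_force"])
grab(25); st=get_state(); print(st["finger_gap"],st["grasp_force"],st["contact_force"],st["clock"])
f=grab_frame("side"); cv2.imwrite("pics/g.png",cv2.resize(f["img"][90:270,150:400,::-1],None,fx=2.5,fy=2.5))
```

```text
[-0.44760293  0.07277518 -0.33502824  1.16299291  0.         -0.18820293]
5.7083
hit False [ 9.11326052e-05 -2.33837625e-05  3.80859524e-04] [ 1.0870493  -0.24904098 -0.33375267]
0.3179624572840911 24.177320301532745 [-2.59898635  1.18013138  5.21860703] 7.9167
```

View pics/g.png

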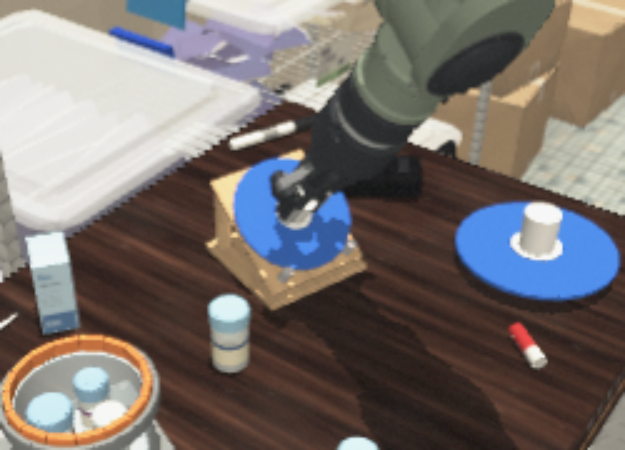

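The gripper holds the knob (gap 27 mm, 24 N), with the lid still on the rest and the bystanders untouched. Now lift along the axis and carry the lid to hover over the tub.

Run:
```python
from h import *
yaw=-.2594; tx=np.array([.6080,.1166])
s=get_state(); O=R.from_rotvec(s["eef_rot"]).as_matrix(); p=s["position"]
move_l(p-O[:,2]*.07,velocity=.08); s=get_state(); print("lift",s["contact_force"],s["finger_gap"],s["clock"])
grab(60)
down=R.from_matrix(R.from_euler("Z",yaw).as_matrix()@R.from_euler("xz",[np.pi,np.pi]).as_matrix()).as_rotvec()
p=s["position"]; move_l([p[0],p[1],.26],velocity=.12,rot=down)
move_l([.56,0,.26],velocity=.15); move_l([*tx,.26],velocity=.15)
move_l([*tx,.13+.058],velocity=.1)
s=get_state(); print(s["position"],s["contact_force"],s["finger_gap"],s["clock"])
fs=[grab_frame(c) for c in("side","top")]
for f,n in zip(fs,"st"): cv2.imwrite(f"pics/h_{n}.png",f["img"][:,:,::-1])
cv2.imwrite("pics/h.png",np.hstack([cv2.resize(f["img"][u[1]:u[1]+160,u[0]:u[0]+130,::-1],None,fx=3,fy=3) for f,u in zip(fs,[(115,150),(90,100)])]))
for c in("side","top"): print(c,[(np.round(d["centre"],1),round(d["score"],2)) for n in("lid","lid_seat") for d in (spot_in(c,n) if n=="lid" else tip_of(c,n))])
```

```text
lift [-0.79551852 -0.06108588 -1.41043288] 0.3177112964953198 9.0
[0.60843939 0.1165242  0.18865975] [ 0.46170673 -0.03082254  0.32935287] 0.30777350216365407 13.7417
side [(array([176.8, 207.4]), 0.9), (array([363.6, 193.1]), 0.58), (array([364.7, 188.5]), 0.95), (array([175.1, 204.9]), 0.91)]
top [(array([358. , 242.4]), 0.69), (array([140.4, 159.6]), 0.97), (array([354. , 237.2]), 0.58)]
```

View pics/h.png

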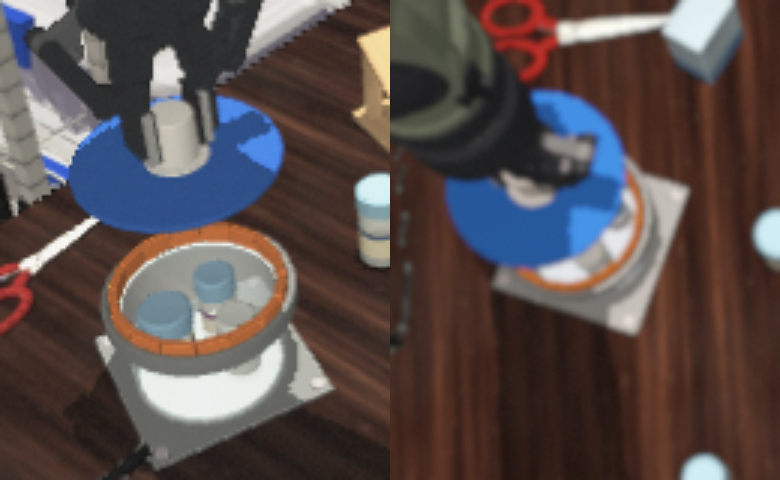

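The lid hangs from the gripper above the tub, at about (175,207) in the side picture and (140,160) in the top one, with the seal visible below it. I'll fit the held lid's offset and tilt using only the outline parts the gripper doesn't cover.

```bash
cat > held.py <<'E'
from h import *
def big(f,near):
    h=cv2.cvtColor(f["img"],cv2.COLOR_RGB2HSV).astype(int)
    m=((h[...,0]>100)&(h[...,0]<125)&(h[...,1]>150)&(h[...,2]>45)).astype(np.uint8)
    n,l,st,c=cv2.connectedComponentsWithStats(m)
    i=min([i for i in range(1,n) if st[i,4]>300],key=lambda i:np.hypot(*(c[i]-near)))
    yy,xx=np.nonzero(l==i); return np.c_[xx,yy].astype(float)
def model(p): return np.r_[circ(.062,.015),circ(.062,.010)]@R.from_rotvec([p[3],p[4],0]).as_matrix().T+p[:3]
W=[D[:,1]>-.1, D@[-.8,-.6]<.2]
def run(fs,near,x0,dim,which=(0,1)):
    T=[(fs[i],sup(big(fs[i],near[i])),W[i]) for i in which]
    full=lambda p:np.r_[p[:2],p[2] if dim==5 else x0[2],p[-2:]]
    fun=lambda p:np.concatenate([(sup(proj(f,model(full(p))))-t-.5)[w] for f,t,w in T])
    r=least_squares(fun,x0 if dim==5 else np.delete(x0,2),loss="soft_l1",f_scale=.5,x_scale=[.01]*(dim-2)+[.1,.1])
    return full(r.x),np.sqrt((r.fun**2).mean())
E
python3 - <<'E'
from held import *
fs=[]
for c,n in(("side","s"),("top","t")):
    fs.append(grab_frame(c))
near=[(175,207),(140,160)]; x0=np.array([.608,.1165,.1307,0,0])
for w in((0,1),(0,),(1,)):
    for d in(5,4):
        p,e=run(fs,near,x0,d,w); print(w,d,p.round(4),round(e,2))
# vertical-axis only, xy only
for i in(0,1):
    t=sup(big(fs[i],near[i]));r=least_squares(lambda p:(sup(proj(fs[i],model([p[0],p[1],.1307,0,0])))-t-.5)[W[i]],x0[:2],loss="soft_l1");print("xy",i,r.x.round(4),np.sqrt((r.fun**2).mean()))
E
```

```text
(0, 1) 5 [ 0.6143  0.1196  0.1652  0.0801 -0.0681] 1.3
(0, 1) 4 [0.6251 0.1254 0.1307 0.4783 0.1234] 3.61
(0,) 5 [ 0.5813  0.142   0.21   -0.0222 -0.1821] 0.6
(0,) 4 [0.6343 0.1055 0.1307 0.1926 0.0872] 2.73
(1,) 5 [0.6067 0.1147 0.1825 0.0309 0.0967] 0.45
(1,) 4 [ 0.6161  0.1189  0.1307 -0.1665  0.1544] 0.88
xy 0 [0.6409 0.0939] 3.579420508539772
xy 1 [0.6211 0.124 ] 0.9895682794152282
```

I had a sign error: the TCP sits 20 mm above the lid's origin, so the held lid is at z≈0.169. That agrees with the free fit, so I'll rerun with it.

Run:
```python
from held import *
fs=[grab_frame(c) for c in("side","top")]
near=[(175,207),(140,160)]; x0=np.array([.608,.1165,.1687,0,0])
for w in((0,1),(0,),(1,)):
    p,e=run(fs,near,x0,4,w); print(w,p.round(4),round(e,2))
for w in((0,),(1,),(0,1)):
    T=[sup(big(f,n)) for f,n in zip(fs,near)]
    r=least_squares(lambda p:np.concatenate([(sup(proj(fs[i],model([p[0],p[1],.1687,0,0])))-T[i]-.5)[W[i]] for i in w]),x0[:2],loss="soft_l1");print("xy",w,r.x.round(4),np.sqrt((r.fun**2).mean()))
ims=[]
for i,f in enumerate(fs):
    im=cv2.resize(f["img"][:,:,::-1],None,fx=3,fy=3,interpolation=0)
    for q in proj(f,model([.6084,.1165,.1687,0,0])): cv2.circle(im,tuple(int(v) for v in (q*3+1).round()),1,(0,255,0),-1)
    u=[(115,150),(90,100)][i]; ims.append(im[u[1]*3:u[1]*3+480,u[0]*3:u[0]*3+390])
cv2.imwrite("pics/h2.png",np.hstack(ims))
```

```text
(0, 1) [ 0.6137  0.1187  0.1687  0.0427 -0.1151] 1.48
(0,) [ 0.6072  0.1248  0.1687  0.1255 -0.0186] 1.76
(1,) [ 0.609   0.1156  0.1687 -0.0426  0.1016] 0.37
xy (0,) [0.6073 0.1186] 2.4922943119185508
xy (1,) [0.6116 0.1172] 0.4291333084333618
xy (0, 1) [0.6102 0.1176] 1.8163839147933574
```

View pics/h2.png

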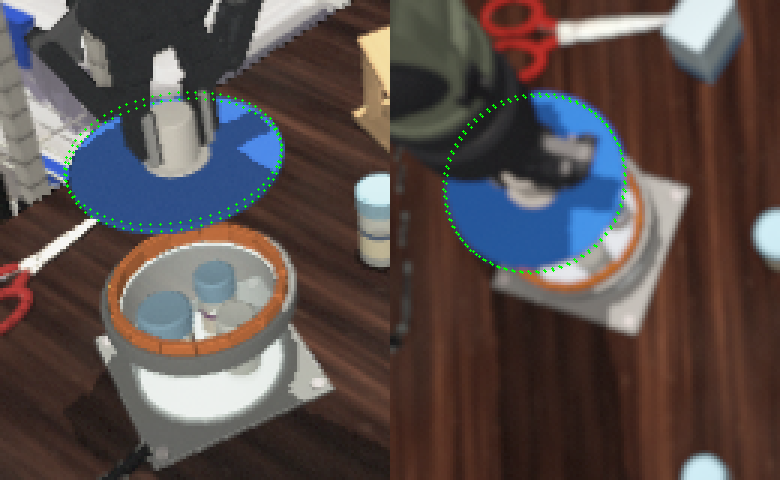

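The lid outline agrees with the model and is level, about 2 mm in +x from the tub. I'll correct that and lower it with force monitoring.

Run:
```python
from h import *
p=np.array([.6062,.1158])
move_l([*p,.115],velocity=.08); s=get_state(); print(s["position"],s["contact_force"].round(2))
hit=move_l([*p,.093],velocity=.03,until_force=5); s=get_state()
print(hit,s["position"].round(4),s["contact_force"].round(2),s["wrist_torque"].round(3),s["clock"])
if not hit:
    hit=move_l([*p,.080],velocity=.02,until_force=25); s=get_state()
    print(hit,s["position"].round(4),s["contact_force"].round(2),s["wrist_torque"].round(3),s["finger_gap"],s["clock"])
f=grab_frame("side"); cv2.imwrite("pics/p.png",cv2.resize(f["img"][140:310,100:260,::-1],None,fx=3.5,fy=3.5))
```

```text
[0.60675115 0.11583443 0.11562339] [ 0.13 -0.01 -1.18]
True [0.6058 0.1157 0.0927] [-0.22 -0.39  5.8 ] [ 0.125  0.047 -0.018] 16.075
```

View pics/p.png

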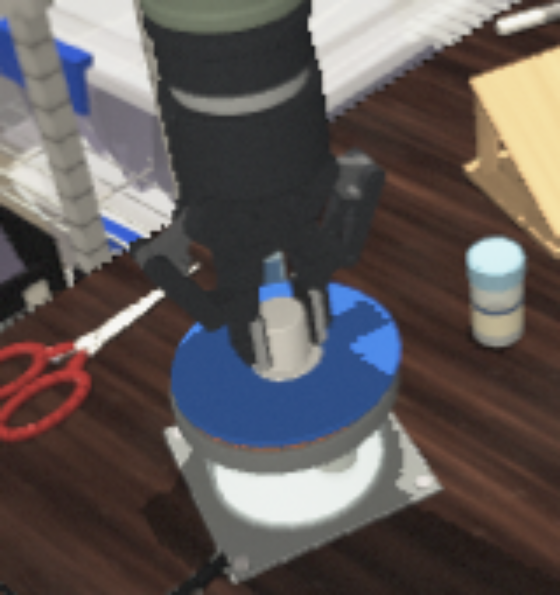

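The plug is inside the seal and the disc rests on the orange ring, which shows as a thin line at the front near (290,445) in the crop. Now press down.

Run:
```python
from h import *
p=get_state()["position"][:2]
hit=move_l([.6058,.1157,.078],velocity=.015,until_force=35); s=get_state()
print(hit,s["position"].round(4),s["contact_force"].round(2),s["wrist_torque"].round(3),s["finger_gap"],s["clock"])
let_go(); z=s["position"][2]
move_l([.6058,.1157,z+.07],velocity=.1)
# push on the knob top with shut fingers
grab(20); s=get_state(); print(s["finger_gap"])
hit=move_l([.6058,.1157,.104],velocity=.03,until_force=45); s=get_state()
print("push",hit,s["position"].round(4),s["contact_force"].round(2),s["clock"])
move_l([.6058,.1157,.20],velocity=.15)
move_l([.40,.05,.30],velocity=.2); print(get_state()["contact_force"].round(2),get_state()["clock"])
fs=[grab_frame(c) for c in("side","top")]
from held import big,model
ims=[];near=[(180,240),(152,170)]
for i,f in enumerate(fs):
    t=sup(big(f,near[i])); r=least_squares(lambda q:sup(proj(f,model([q[0],q[1],.065,q[2],q[3]])))-t-.5,[.607,.116,0,0],loss="soft_l1",x_scale=[.01,.01,.1,.1]); print(i,r.x.round(4),np.sqrt((r.fun**2).mean()))
    r=least_squares(lambda q:sup(proj(f,model([*q,0,0])))-t-.5,[.607,.116,.065],loss="soft_l1",x_scale=.01); print(i,r.x.round(4),np.sqrt((r.fun**2).mean()))
    u=[(110,180),(90,110)][i]; ims.append(cv2.resize(f["img"][u[1]:u[1]+130,u[0]:u[0]+130,::-1],None,fx=3,fy=3))
cv2.imwrite("pics/e.png",np.hstack(ims))
```

```text
True [0.6059 0.1154 0.0864] [-0.55 -1.43  6.02] [0.145 0.137 0.007] 0.30984354089166677 16.775
-0.0016047526034707854
push True [0.6056 0.1157 0.1121] [-1.42 -0.72  5.68] 20.4917
[ 0.6  -0.37  0.26] 22.575
0 [0.6055 0.1151 0.0158 0.0176] 0.23051689458624455
0 [0.6107 0.1112 0.059 ] 0.18740685911742683
1 [0.609  0.1162 0.0103 0.0092] 0.30211197165392506
1 [0.6096 0.1165 0.063 ] 0.29772367124392934
```

View pics/e.png

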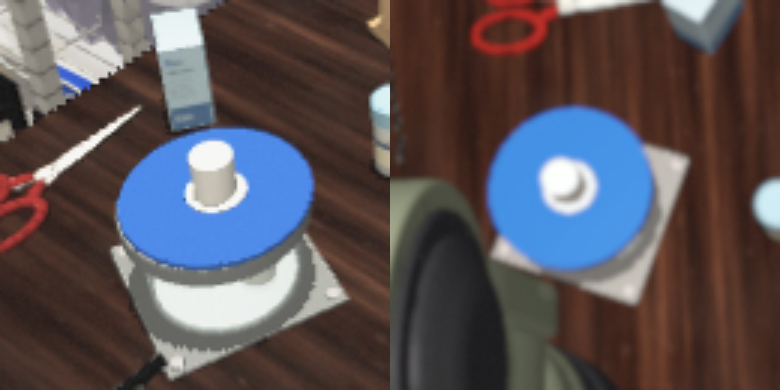

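The lid is seated: the knob top is at z = 0.112 m, exactly the expected height. No orange shows around the rim, and the lid is centred within about 2 mm and level. The bystanders look undisturbed, and the arm is clear.

```bash
python3 -c "
from cell import *
print(sign_off())"
```

```text
the job is handed in; nothing more can be done
None
```

The blue lid is on the tub, pressed down flush on the grey rim, centred and level by the camera fits; I let go of it, the bystanders showed no sign of being moved, and the job is handed in (no verdict came back).

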